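# Snap the cover onto the sensor base on the sprung test platform

## Task

Take the clip-on cover out of the pink tray, set it squarely over the sensor base on the sprung test platform and press it straight down until both clip arms have snapped under the base's rim and the cover is fully home. Press gently: never drive the platform down onto its stop. Then let go so that the platform comes back up, and leave the round sensors, the tape roll and the screwdriver where they are.

Things in the scene. Friction and masses are not known exactly. Their poses are not given: they have to be found in the camera images.
- cover_grip (a point): Clip-on cover, black plastic, about 0.1 kg: flat body 60 x 46 x 12 mm with a tall upright block on top (40 mm along x, 24 mm along y, 42 mm high), lying upright in one of the tray's pockets. This point is the centre of the block, 21 mm above the top of the flat body and 33 mm above its underside; x the long direction, z up. Take the block across its 24 mm (along y).
- cover_seat (a point): Centre of the underside of the cover's flat body, 33 mm straight below cover_grip, same axes. This face rests on the top of the base's rim when the cover is home. A slanting skirt hangs 8 mm below it on each y side and guides the cover onto the base from up to 2 mm off-centre. The two ends are alike: the cover may go on either way round.
- base_rim (a point): Centre of the top face of the sensor base, fixed on the sprung platform: a dark plastic block whose rim, 64 mm along x, 40 mm along y, 5 mm thick, juts 7 mm beyond the body below at the x ends; z up; 84 mm above the table when the platform is up. The cover's hooks go under the rim at its two x ends.
- platform (a joint): How far the sprung platform (aluminium plate 100 x 80 mm that carries the sensor base) is pressed down, m: 0 up, 0.028 on its stop. About 2 N starts it, then 0.8 N per mm, about 24 N on the stop. Snapping the cover on takes about 12 to 18 N, so the base sinks 13 to 20 mm before the clips snap; then it springs up against the cover.
- clip_a (a joint): Spring clip arm (16 mm wide) at the cover's +x end, from 13 mm above to 15 mm below the cover's underside, outermost 36 mm from the centre. Angle in rad: 0 closed, about 0.2 when spread over the rim. The hooks first touch the rim about 12 mm above the seat, are fully spread about 7 mm above it, then snap under.
- clip_b (a joint): The same for the arm at the -x end.
- tray: Fixed pink packing tray, 116 mm (x) by 256 mm (y), walls 26 mm high, three pockets in a row along y at -80, 0 and +80 mm, each with a raised pad 52 x 36 mm whose top is 30 mm above the table; origin at the centre of its underside.
- fixture: Fixed aluminium foot of the test fixture, 130 x 120 x 20 mm, with a small open toggle clamp with an orange handle on its -y side, 105 mm from the centre and 105 mm high at most; origin at the centre of its underside, same x as base_rim.
- puck1: A round black sensor, 48 mm across, 16 mm high, lying on a pad of the tray. Leave alone. Origin at its underside.
- puck2: A second such sensor on another pad. Leave alone.
- tape_roll: Beige roll of tape lying flat, 60 mm across, 24 mm high, on the table near the robot. Leave alone. Origin at its underside.
- driver: Screwdriver 160 mm long lying on the table beyond the fixture. Leave alone.
Mind the look-alikes: they are no part of the job. There is more than one size of the part that bears cover_grip; the job needs the middle-sized.

How it is judged:
By the outcome, as a careful person would: the job done as asked, in the order asked, and still so for the second after the job is handed in, with the robot touching nothing.
It also fails if it takes over 51 s, if anything falls off the work surface, if the arm or the gripper's body presses on something with over 40 N, if the wrist force passes 120 N, or if a joint passes its speed limit or range.

## Robot

A 6-joint arm with a two-finger parallel gripper is mounted at the origin on the work surface. World frame = base frame: x ahead of the robot, y to its left, z up, the work surface at z = 0. Lengths are in mm, angles in rad, forces in N, time in s.
With the tool pointing down it reaches from about 275 to 1000 mm from the base axis. Payload 8.4 kg.
Tool frame: the origin (TCP) lies at the very end of the fingers, on their centre line; the grasp point (between the pads) lies 19 mm behind it; y points along the fingers, x is the direction in which the jaws open and shut, and the axes are right-handed (so a half turn about y gives the same grasp; the last joint's range is limited). The gripper opens to 85 mm and grips with 20 to 120 N. Pads are 22 mm wide; open, the fingers measure 114 mm over their backs; the gripper's body (76 mm by 85 mm) begins 54 mm behind the grasp point. The pads swing forward as they close: fully open they stand 13 mm farther back than shut.
Start: joints at [1.115, 0.353, 1.633, -0, 1.155, -0.002], TCP at [273.989, 561.745, 231.281] pointing down, gripper open.
Joint ranges: [-2.63, 2.63], [-0.92, 2.1], [0.06, 2.66], [-1.3, 4.44], [0, 2.69], [-3.02, 3.02]. Speed limits (rad/s): [2.22, 2.22, 2.79, 3.14, 3.14, 3.14].

## Interface

Orientations are given as [roll, pitch, yaw] about the fixed x, y, z axes, in that order (R = Rz(yaw) Ry(pitch) Rx(roll)).
In Python, from rig import r gives the robot as it stands.
- The arm moves only by the tool servo_tool, never from a script. Its argument "motion" is a list of rows, each a list of 7 numbers: the opening, from -1 (shut) to 1 (fully open), then the shift along the tool's x, y, z in m, then the turn, a rotation vector about the tool's x, y, z in units of 10 degrees (1.0 is 10 degrees). A call has 1 to 12 rows; each row is the pose to reach, as a shift and turn from the pose commanded when the call began, along the tool's axes at that moment; what a row does not reach only later rows make up. A row lasts 1/8 s, in which the tool goes at most 62.5 mm and 10.7 degrees, less where a joint would pass 70% of its speed; a pose out of reach is approached as far as the arm can. A call with a gripper value outside its range is refused whole. The fingers move at their own pace and stop on an object; "grip_force" is the grip in N (left out, the last holds). Time passes only in rows, so rows that repeat a pose let the fingers close. It gives the time, the measured TCP pose, the force and the opening at its end, in the units of the state.
- r.sense(): the state, without advancing time (a new reading comes with each control period).
- r.grab_frame(name): name is "side" or "top"; returns the picture (420x560x3 uint8, red, green, blue); there is no depth.
- r.calibration(name): a dict with "fx", "fy", "cx", "cy" (pixels), "R" (3x3) and "t" (3): a world point X has camera coordinates R X + t. Camera axes: x right, y down, z forward; pixel columns grow to the right and rows downward; lengths in mm; the calibration is good to about 2 mm. A picture is of the moment at which its call begins. calibration takes no time and is no camera call.
- r.sign_off(): hands the job in, once; it reports no verdict.
The state is a dict: "clock": time; "qpos": joint angles; "qvel": joint speeds; "joint_efforts": joint torques, N m; "eef_pos": TCP position; "tcp_rot": TCP orientation; "contact_force": force on the tool from outside, world axes, zero at the start; "wrist_torque": the same for the moment, N m; "opening": opening from 0.0 (shut) to 1.0 (fully open).
Only numpy, scipy, OpenCV 4.12 (cv2) and the standard library are available. Lean on these libraries where they do the work, as an engineer would, in place of code of your own. Each camera call takes 0.05 s, during which the arm holds its last target. There are 200 camera calls.

## Working session

There is one attempt and no reset: what is moved stays moved. The work goes in short steps, Python scripts to look and compute and a tool call to move; the robot and the scene stay as the last step left them, time stands still between calls to the robot, and variables do not carry over. Pictures are saved under pics/ and viewed, on a budget of 10 in all, crops included, one or two more only if the job needs it, and the job is handed in when it is done.

Besides the shell and the picture viewer there is one more tool, called after "Emit:" as name(argument=value, ...) on one line, values as JSON. servo_tool: Moves the arm, as the interface text tells. Its arguments: {"type":"object","properties":{"motion":{"type":"array","items":{"type":"array","items":{"type":"number"}}},"grip_force":{"type":"number"}},"required":["motion"]}

```bash
mkdir -p pics; ls
python3 - <<'E'
from rig import r
import cv2,numpy as np
for n in("side","top"):
    f=r.grab_frame(n); cv2.imwrite(f"pics/{n}0.png",f[:,:,::-1]); c=r.calibration(n)
    print(n,c['fx'],c['cx'],c['cy'],np.round(c['R'],3).tolist(),np.round(c['t'],1).tolist(), 'pos',-np.array(c['R']).T@c['t'])
print(r.sense())
E
```

```text
pics
side 380.65878448212544 273.2089116128649 209.78967790477802 [[-0.945, -0.328, 0.0], [-0.247, 0.711, -0.659], [0.216, -0.622, -0.752]] [562.5, 191.0, 732.0] pos [420.49423841 504.31352244 676.42610321]
top 529.6183759384344 281.725096038599 205.67422730294805 [[0.02, -1.0, 0.0], [-0.998, -0.02, -0.063], [0.063, 0.001, -0.998]] [14.0, 571.8, 1121.3] pos [ 499.4195452    23.90633657 1155.14714141]
{'clock': 0.1, 'qpos': array([ 1.11459722e+00,  3.53580224e-01,  1.63409959e+00,  2.34080903e-05,
        1.15519626e+00, -2.36262886e-03]), 'qvel': array([ 3.27936758e-04, -8.80221391e-04, -1.10677666e-03, -1.21911512e-03,
       -7.12319285e-05, -8.53750282e-04]), 'joint_efforts': array([ 1.49525840e-03, -6.06364989e+01, -3.42813706e+01,  8.86457337e-05,
        3.94285118e-03, -2.16419573e-05]), 'eef_pos': array([273.78472139, 561.34183239, 230.61888066]), 'tcp_rot': array([-1.57077189e+00,  1.28336694e-03,  1.11695040e+00]), 'contact_force': array([-0.0790342 ,  0.80328078,  0.26755769]), 'wrist_torque': array([-0.00861013, -0.01941757,  0.01472014]), 'opening': 0.9992914204675593}
```

View pics/top0.png

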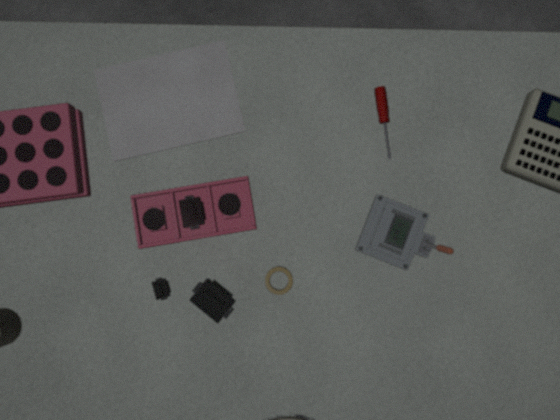

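View pics/side0.png

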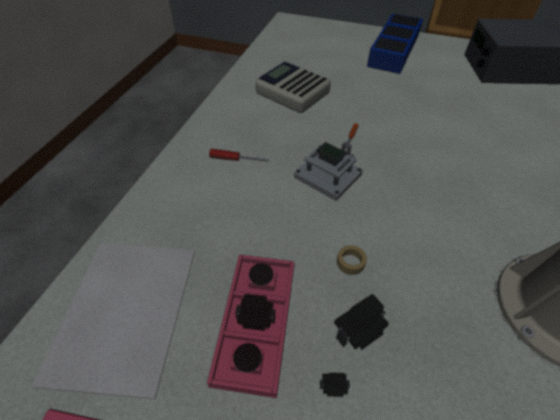

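Candidates for the cover in the top view are (192,212) in the tray, (161,288) small on the table, and (213,299) large on the table. The one in the tray's middle pocket fits: middle size, and it lies in the tray. I'll confirm it in an enlarged crop, with the fixture alongside.

Run:
```python
import cv2,numpy as np
f=cv2.imread('pics/top0.png')
g=lambda a:cv2.convertScaleAbs(a,alpha=2.2)
a=cv2.resize(g(f[170:330,125:245]),None,fx=3.6,fy=3.6,interpolation=cv2.INTER_CUBIC)
b=cv2.resize(g(f[185:280,350:460]),None,fx=3.2,fy=3.2,interpolation=cv2.INTER_CUBIC)
o=np.zeros((576,790,3),np.uint8);o[:a.shape[0],:a.shape[1]]=a[:576];o[:b.shape[0],435:435+b.shape[1]]=b
s=cv2.imread('pics/side0.png')[245:395,205:295]
c=cv2.resize(g(s),None,fx=1.7,fy=1.7,interpolation=cv2.INTER_CUBIC);o[310:310+c.shape[0],435:435+c.shape[1]]=c
s=cv2.imread('pics/side0.png')[120:205,285:370]
c=cv2.resize(g(s),None,fx=2.3,fy=2.3,interpolation=cv2.INTER_CUBIC);o[310:310+c.shape[0],592:592+c.shape[1]]=c
cv2.imwrite('pics/crop1.png',o)
```

```text
(no output)
```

View pics/crop1.png

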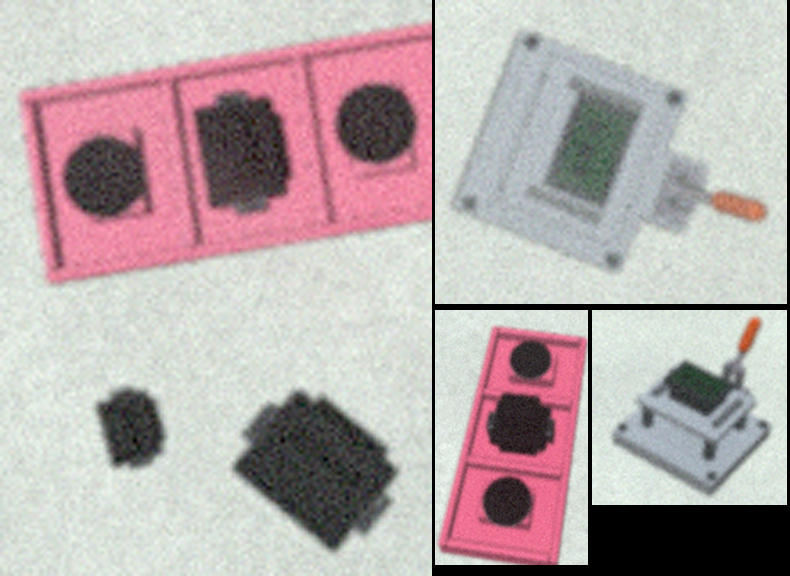

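The crop confirms the tray cover at top pixel (192,212): it has clips at both x ends, (189,197) and (194,228), and sits between the two pucks. The other two parts are clearly smaller and larger. The green/dark rectangle at (398,230) is the rim top. Now I'll measure.

```bash
cat > h.py <<'E'
import cv2,numpy as np
from rig import r
def ray(n,uv):
    c=r.calibration(n);R=np.array(c['R']);d=R.T@np.array([(uv[0]-c['cx'])/c['fx'],(uv[1]-c['cy'])/c['fy'],1]);return -R.T@np.array(c['t']),d
def plane(n,uv,z):
    o,d=ray(n,uv);return o+d*(z-o[2])/d[2]
def proj(n,X):
    c=r.calibration(n);p=np.array(c['R'])@X+c['t'];return np.array([c['fx']*p[0]/p[2]+c['cx'],c['fy']*p[1]/p[2]+c['cy']])
def tri(a,b):
    (o,d),(p,e)=ray('top',a),ray('side',b);s=np.linalg.lstsq(np.c_[d,-e],p-o,rcond=None)[0];x,y=o+s[0]*d,p+s[1]*e
    return (x+y)/2,np.linalg.norm(x-y)
def blob(m,near):
    m=cv2.morphologyEx(m.astype(np.uint8),cv2.MORPH_OPEN,np.ones((3,3)))
    cs=cv2.findContours(m,cv2.RETR_EXTERNAL,cv2.CHAIN_APPROX_NONE)[0]
    cs=[c for c in cs if cv2.contourArea(c)>60]
    return min(cs,key=lambda c:np.hypot(*(c.reshape(-1,2).mean(0)-near)))
E
python3 - <<'E'
from h import *
np.set_printoptions(precision=1,suppress=True)
def rect(P):
    (c,(w,h),a)=cv2.minAreaRect(P[:,:2].astype(np.float32))
    return np.array(c),w,h,a
im={n:cv2.imread(f'pics/{n}0.png').astype(int) for n in('top','side')}
for n,cov,tr,ba in(('top',(192,212),(195,212),(398,230)),('side',(256,313),(255,320),(333,155))):
    f=cv2.GaussianBlur(im[n].astype(np.uint8),(3,3),0).astype(int);B,G,R=f[...,0],f[...,1],f[...,2]
    print(n,'cover px',f[cov[1],cov[0]],'base',f[ba[1],ba[0]])
    pink=(R-G>25)
    c=blob(pink,tr).reshape(-1,2);print('tray rim rect z26',rect(np.array([plane(n,p,26) for p in c])))
    g=(f.max(2)<75)
    c=blob(g,ba).reshape(-1,2);print('rim area',rect(np.array([plane(n,p,84) for p in c])),'pxc',cv2.minAreaRect(c.astype(np.float32))[0])
    dk=(f.max(2)<60)&(R-G<15)
    c=blob(dk,cov).reshape(-1,2)
    for z in(42,84):print('cover z',z,rect(np.array([plane(n,p,z) for p in c])))
    # pucks
    for pk in(((153,219),(229,204)) if n=='top' else ((247,357),(261,274))):
        c=blob(dk,pk).reshape(-1,2);print('puck z46',rect(np.array([plane(n,p,46) for p in c])))
    c=blob(pink&(R>0),tr)
E
```

```text
top cover px [27 26 31] base [41 44 38]
tray rim rect z26 (array([554.3, 214.7]), 114.27189636230469, 253.79483032226562, 10.718514442443848)
rim area (array([ 519. , -208.7]), 48.03459167480469, 82.08364868164062, 71.04546356201172) pxc (396.9508361816406, 231.80616760253906)
cover z 42 (array([553.2, 213.1]), 68.29840850830078, 46.55134963989258, 12.93528938293457)
cover z 84 (array([551.2, 206. ]), 65.7214126586914, 44.794925689697266, 12.935224533081055)
puck z46 (array([536.4, 292.2]), 42.099143981933594, 41.915462493896484, 1.931121587753296)
puck z46 (array([571. , 135.9]), 42.0690803527832, 42.02878952026367, 1.127783179283142)
side cover px [16 16 20] base [24 31 21]
tray rim rect z26 (array([554.2, 221. ]), 115.09095764160156, 259.95953369140625, 10.774544715881348)
rim area (array([ 509.9, -208.3]), 103.69798278808594, 87.28507995605469, 70.45990753173828) pxc (331.0, 156.0)
cover z 42 (array([553.9, 219. ]), 67.67573547363281, 62.157711029052734, 12.549193382263184)
cover z 84 (array([545. , 237.9]), 63.19546890258789, 58.042781829833984, 12.549287796020508)
puck z46 (array([536.8, 301.7]), 43.05349349975586, 43.872215270996094, 64.75025939941406)
puck z46 (array([570.7, 146. ]), 40.440372467041016, 46.61505889892578, 19.36367416381836)
```

Emit:
servo_tool(motion=[[0.2,-0.01,0,-0.02,0,-0.3,0],[0.2,-0.03,0,-0.06,0,-0.7,0],[0.2,-0.05,0,-0.11,0,-1.2,0],[0.2,-0.075,0,-0.16,0,-1.7,0],[0.2,-0.1,0,-0.21,0,-2.2,0],[0.2,-0.125,0,-0.265,0,-2.7,0],[0.2,-0.148,0.01,-0.315,0,-3.2,0],[0.2,-0.165,0.03,-0.355,0,-3.6,0],[0.2,-0.178,0.05,-0.383,0,-3.87,0],[0.2,-0.1875,0.07,-0.403,0,-3.87,0],[0.2,-0.1875,0.085,-0.403,0,-3.87,0],[0.2,-0.1875,0.09,-0.403,0,-3.87,0]], grip_force=30)

```text
clock: 1.6
eef_pos: [552.9, 216.9, 139.9]
tcp_rot: [-1.569, -0.0, 1.792]
contact_force: [0.3, 0.0, 0.7]
opening: 0.601
```

Run:
```python
from h import *
s=r.sense();print(s['eef_pos'],s['tcp_rot'],s['opening'],s['contact_force'])
o=[]
for n,(x,y) in(("top",(130,150)),("side",(190,220))):
    f=r.grab_frame(n);cv2.imwrite(f"pics/{n}1.png",f[:,:,::-1])
    o.append(cv2.resize(cv2.convertScaleAbs(f[y:y+130,x:x+130,::-1],alpha=2.2),(400,400),interpolation=cv2.INTER_CUBIC))
cv2.imwrite('pics/c2.png',np.hstack(o))
```

```text
[552.92327047 216.8981615  139.9294423 ] [-1.56862829e+00 -3.53717619e-05  1.79194873e+00] 0.600806096706997 [0.29466131 0.02760969 0.66685358]
```

View pics/c2.png

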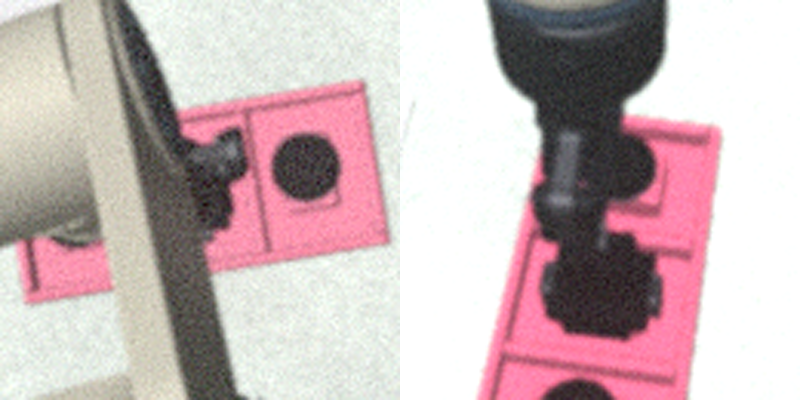

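The side crop shows the open jaws above the tray cover, with the cover at about side px (256,313) and the right pocket. The top view is occluded by the arm. I'll descend in steps and watch the force.

Emit:
servo_tool(motion=[[0.2,0,0.02,0,0,0,0],[0.2,0,0.04,0,0,0,0],[0.2,0,0.055,0,0,0,0],[0.2,0,0.065,0,0,0,0],[0.2,0,0.07,0,0,0,0]])

```text
clock: 2.33
eef_pos: [554.0, 216.8, 71.0]
tcp_rot: [-1.571, -0.0, 1.793]
contact_force: [-0.7, 0.1, -1.0]
opening: 0.602
```

Emit:
servo_tool(motion=[[0.2,0,0.008,0,0,0,0],[0.2,0,0.015,0,0,0,0],[0.2,0,0.021,0,0,0,0],[0.2,0,0.024,0,0,0,0],[0.2,0,0.024,0,0,0,0]])

```text
clock: 2.95
eef_pos: [553.9, 216.5, 47.1]
tcp_rot: [-1.57, 0.0, 1.792]
contact_force: [-0.2, -0.5, -0.1]
opening: 0.6
```

Emit:
servo_tool(motion=[[-0.2,0,0,0,0,0,0],[-0.5,0,0,0,0,0,0],[-0.7,0,0,0,0,0,0],[-0.7,0,0,0,0,0,0],[-0.7,0,0,0,0,0,0]], grip_force=40)

```text
clock: 3.58
eef_pos: [554.3, 216.7, 47.6]
tcp_rot: [-1.571, -0.0, 1.792]
contact_force: [-0.6, -0.5, 4.3]
opening: 0.275
```

Emit:
servo_tool(motion=[[-1,0,-0.005,0,0,0,0],[-1,0,-0.02,0,0,0,0],[-1,0,-0.045,0,0,0,0],[-1,0,-0.075,0,0,0,0],[-1,0,-0.1,0,0,0,0],[-1,0,-0.115,0,0,0,0],[-1,0,-0.12,0,0,0,0],[-1,0,-0.12,0,0,0,0]], grip_force=60)

```text
clock: 4.58
eef_pos: [553.8, 216.5, 167.0]
tcp_rot: [-1.57, 0.0, 1.792]
contact_force: [-0.7, -0.1, -1.6]
opening: 0.273
```

Run:
```python
from h import *
np.set_printoptions(precision=1,suppress=True)
# robust base: fine threshold on upsampled image, top + side
for n,(x,y,w,h),near in(("top",(370,195,60,70),(398,230)),("side",(300,125,70,60),(333,153))):
    f=r.grab_frame(n);cv2.imwrite(f"pics/{n}2.png",f[:,:,::-1])
    k=4;u=cv2.resize(cv2.imread(f'pics/{n}0.png')[y:y+h,x:x+w],None,fx=k,fy=k,interpolation=cv2.INTER_CUBIC).astype(int)
    gr=u[...,1]-u[...,2]
    for m,l in((u.max(2)<70,'dk70'),(u.max(2)<60,'dk60'),(gr>4,'green')):
        m=cv2.medianBlur(m.astype(np.uint8)*255,9)
        c=blob(m>0,np.array([(near[0]-x)*k,(near[1]-y)*k])).reshape(-1,2)
        c=(c+.5)/k-.5+[x,y];P=np.array([plane(n,p,84)[:2] for p in c]).astype(np.float32)
        print(n,l,cv2.minAreaRect(P))
```

```text
top dk70 ((523.7799072265625, -210.19581604003906), (47.029415130615234, 70.75638580322266), 70.48338317871094)
top dk60 ((521.3062744140625, -211.96385192871094), (39.456668853759766, 63.9973030090332), 69.49710845947266)
top green ((520.0288696289062, -213.05303955078125), (34.978145599365234, 55.25260925292969), 68.67062377929688)
side dk70 ((513.5479125976562, -221.34652709960938), (117.93505859375, 75.38139343261719), 75.46220397949219)
side dk60 ((517.4422607421875, -208.42388916015625), (87.0501708984375, 72.04425048828125), 74.18286895751953)
side green ((518.7208251953125, -159.40419006347656), (7.074350833892822, 9.296406745910645), 41.654666900634766)
```

Emit:
servo_tool(motion=[[-1,-0.015,0,0.005,0,0.1,0],[-1,-0.05,0,0.015,0,0.4,0],[-1,-0.095,0,0.029,0,0.8,0],[-1,-0.145,0,0.044,0,1.2,0],[-1,-0.195,0,0.06,0,1.6,0],[-1,-0.245,0,0.075,0,2.0,0],[-1,-0.295,0,0.09,0,2.4,0],[-1,-0.34,0,0.104,0,2.8,0],[-1,-0.378,0,0.116,0,3.1,0],[-1,-0.401,0,0.123,0,3.35,0],[-1,-0.411,0,0.1257,0,3.35,0],[-1,-0.411,0,0.1257,0,3.35,0]])

```text
clock: 6.18
eef_pos: [521.2, -212.4, 167.0]
tcp_rot: [-1.57, -0.0, 1.207]
contact_force: [0.2, 0.6, -0.9]
opening: 0.277
```

Emit:
servo_tool(motion=[[-1,0,0.005,0,0,0,0],[-1,0,0.015,0,0,0,0],[-1,0,0.022,0,0,0,0],[-1,0,0.025,0,0,0,0],[-1,0,0.025,0,0,0,0]])

```text
clock: 6.8
eef_pos: [521.6, -211.8, 141.9]
tcp_rot: [-1.57, -0.0, 1.208]
contact_force: [0.8, 1.0, -0.8]
opening: 0.272
```

Run:
```python
from h import *
s=r.sense();print(s['eef_pos'],s['tcp_rot'],s['opening'],s['contact_force'])
o=[]
for n,(x,y) in(("top",(348,180)),("side",(285,85))):
    f=r.grab_frame(n);cv2.imwrite(f"pics/{n}3.png",f[:,:,::-1])
    o.append(cv2.resize(cv2.convertScaleAbs(f[y:y+120,x:x+80,::-1],alpha=2.5),(400,600),interpolation=cv2.INTER_CUBIC))
cv2.imwrite('pics/c3.png',np.hstack(o))
```

```text
[ 521.62294146 -211.82652464  141.94403656] [-1.57019967e+00 -9.89565915e-06  1.20799357e+00] 0.2720918356621365 [ 0.80925233  0.98008224 -0.78254315]
```

View pics/c3.png

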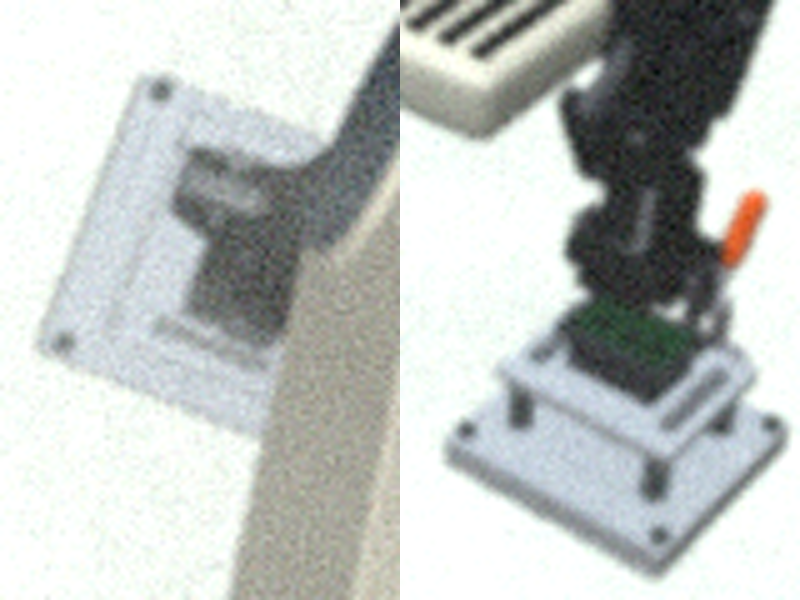

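The side crop shows the cover level above the green base, with the clips in line with the rim's ends, and the clamp handle clear to the right. Next I'll compare edge positions in the same top camera: held cover against base rim.

```bash
cat > prof.py <<'E'
from h import *
def prof(n,img,c,yaw,z,axis,along,s):
    """mean max-channel brightness at local coord s along axis ('x'/'y'), averaged over 'along'"""
    f=img.max(2).astype(np.float32);e=np.array([np.cos(yaw),np.sin(yaw)]);q=np.array([-e[1],e[0]])
    a,b=(e,q) if axis=='x' else (q,e)
    out=[]
    for t in s:
        uv=np.array([proj(n,np.r_[c+t*a+l*b,z]) for l in along],np.float32)
        out.append(cv2.remap(f,uv[None,:,0].copy(),uv[None,:,1].copy(),cv2.INTER_LINEAR).mean())
    return np.array(out)
E
python3 - <<'E'
from prof import *
np.set_printoptions(precision=0,suppress=True,linewidth=200)
yaw=np.radians(69.2-90);t0=cv2.imread('pics/top0.png');t3=cv2.imread('pics/top3.png')
s=np.arange(-48,49,3.)
print(s)
c=np.array([521.3,-212.]);A=np.arange(-12,13,3.);B=np.arange(-25,26,3.)
print('base y',prof('top',t0,c,yaw,84,'y',B,s));print('base x',prof('top',t0,c,yaw,84,'x',A,s))
c=np.array([521.6,-211.8]);z=136.3
print('cov +y edge',prof('top',t3,c,yaw,z,'y',np.arange(-26,-12,2.),s))
print('cov -x edge',prof('top',t3,c,yaw,z,'x',np.arange(10,21,2.),s))
print('cov -x clip',prof('top',t3,c,yaw,z,'x',np.arange(-6,7,2.),s))
E
```

```text
[-48. -45. -42. -39. -36. -33. -30. -27. -24. -21. -18. -15. -12.  -9.  -6.  -3.   0.   3.   6.   9.  12.  15.  18.  21.  24.  27.  30.  33.  36.  39.  42.  45.  48.]
base y [85. 88. 87. 86. 84. 86. 86. 88. 87. 72. 52. 49. 50. 50. 50. 47. 46. 46. 47. 50. 49. 48. 53. 73. 87. 89. 88. 88. 88. 88. 84. 82. 86.]
base x [87. 80. 69. 69. 76. 68. 52. 52. 53. 51. 47. 46. 47. 49. 46. 46. 45. 49. 48. 48. 47. 47. 50. 50. 51. 52. 55. 64. 69. 80. 88. 86. 85.]
cov +y edge [66. 66. 65. 65. 65. 67. 66. 65. 66. 65. 66. 66. 63. 45. 36. 36. 37. 38. 38. 39. 38. 42. 41. 42. 42. 49. 72. 87. 89. 90. 90. 90. 90.]
cov -x edge [82. 69. 72. 76. 61. 51. 45. 44. 43. 41. 40. 39. 38. 41. 40. 38. 39. 39. 40. 45. 54. 53. 49. 42. 42. 45. 63. 82. 88. 84. 87. 88. 95.]
cov -x clip [80. 69. 66. 67. 54. 51. 44. 41. 39. 37. 34. 36. 36. 37. 38. 39. 39. 41. 41. 41. 41. 42. 47. 43. 44. 45. 44. 44. 50. 57. 63. 68. 75.]
```

Both references agree: the base is centred in the top camera at (521.3,-212.0). The cover's +x edge reads 30.2 mm (30 expected), and its y offset is within about 1 mm. I'll shift y slightly by -0.5 mm and descend to just above contact.

Emit:
servo_tool(motion=[[-1,-0.0005,0.005,0,0,0,0],[-1,-0.0005,0.012,0,0,0,0],[-1,-0.0005,0.018,0,0,0,0],[-1,-0.0005,0.022,0,0,0,0],[-1,-0.0005,0.022,0,0,0,0]], grip_force=80)

```text
clock: 7.52
eef_pos: [521.3, -212.4, 119.8]
tcp_rot: [-1.57, -0.0, 1.208]
contact_force: [-0.3, 0.3, -0.9]
opening: 0.27
```

Run:
```python
from h import *
f=r.grab_frame('side');cv2.imwrite("pics/side4.png",f[:,:,::-1])
a=cv2.resize(cv2.convertScaleAbs(f[120:180,290:370,::-1],alpha=3),(800,600),interpolation=cv2.INTER_CUBIC)
cv2.imwrite('pics/c4.png',a)
```

```text
(no output)
```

View pics/c4.png

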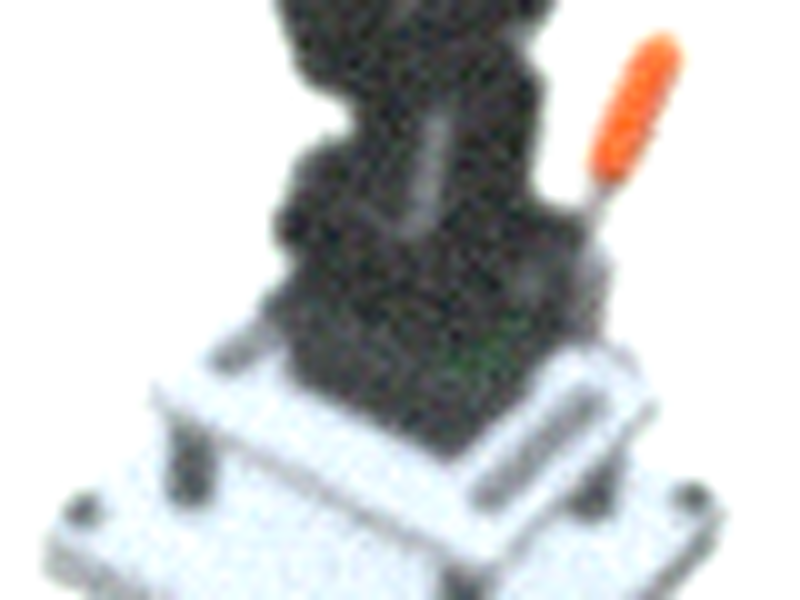

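The side crop shows the cover sitting squarely over the base block, with only a sliver of green left at (490,340). I'll press in small steps.

Emit:
servo_tool(motion=[[-1,0,0.003,0,0,0,0],[-1,0,0.006,0,0,0,0],[-1,0,0.009,0,0,0,0],[-1,0,0.012,0,0,0,0],[-1,0,0.012,0,0,0,0]])

```text
clock: 8.2
eef_pos: [521.7, -212.6, 108.3]
tcp_rot: [-1.571, 0.0, 1.208]
contact_force: [-1.1, 0.3, 3.1]
opening: 0.271
```

Emit:
servo_tool(motion=[[-1,0,0.002,0,0,0,0],[-1,0,0.004,0,0,0,0],[-1,0,0.006,0,0,0,0],[-1,0,0.006,0,0,0,0]])

```text
clock: 8.7
eef_pos: [521.9, -212.6, 102.5]
tcp_rot: [-1.572, -0.0, 1.208]
contact_force: [-0.3, 0.7, 6.3]
opening: 0.27
```

Emit:
servo_tool(motion=[[-1,0,0.0015,0,0,0,0],[-1,0,0.003,0,0,0,0],[-1,0,0.0045,0,0,0,0],[-1,0,0.005,0,0,0,0]])

```text
clock: 9.2
eef_pos: [522.2, -212.7, 97.9]
tcp_rot: [-1.572, 0.0, 1.208]
contact_force: [-1.9, 0.2, 8.8]
opening: 0.268
```

Emit:
servo_tool(motion=[[-1,0,0.0015,0,0,0,0],[-1,0,0.003,0,0,0,0],[-1,0,0.003,0,0,0,0]])

```text
clock: 9.57
eef_pos: [522.3, -212.8, 95.2]
tcp_rot: [-1.573, 0.0, 1.208]
contact_force: [-1.0, -0.3, 12.3]
opening: 0.27
```

Emit:
servo_tool(motion=[[-1,0,0.001,0,0,0,0],[-1,0,0.002,0,0,0,0],[-1,0,0.002,0,0,0,0]])

```text
clock: 9.95
eef_pos: [522.6, -212.9, 93.4]
tcp_rot: [-1.573, 0.0, 1.208]
contact_force: [-0.8, 0.8, 14.0]
opening: 0.269
```

Emit:
servo_tool(motion=[[-1,0,0.001,0,0,0,0],[-1,0,0.002,0,0,0,0],[-1,0,0.002,0,0,0,0]])

```text
clock: 10.32
eef_pos: [522.3, -212.8, 91.1]
tcp_rot: [-1.573, 0.0, 1.208]
contact_force: [-0.9, -0.1, 9.7]
opening: 0.266
```

The force dropped from 14.0 to 9.7 N. A 10.5 mm sink with the cover seated predicts about 10 N, so it has snapped. I'll add a small confirming press, well clear of the stop, then ease back up.

Emit:
servo_tool(motion=[[-1,0,0.0015,0,0,0,0],[-1,0,0.003,0,0,0,0],[-1,0,0.004,0,0,0,0],[-1,0,0.004,0,0,0,0]])

```text
clock: 10.82
eef_pos: [522.3, -212.8, 87.2]
tcp_rot: [-1.573, 0.0, 1.208]
contact_force: [-2.4, 2.0, 12.5]
opening: 0.271
```

Emit:
servo_tool(motion=[[-1,0,-0.003,0,0,0,0],[-1,0,-0.006,0,0,0,0],[-1,0,-0.009,0,0,0,0],[-1,0,-0.012,0,0,0,0],[-1,0,-0.0135,0,0,0,0],[-1,0,-0.0135,0,0,0,0]])

```text
clock: 11.58
eef_pos: [521.7, -212.6, 99.8]
tcp_rot: [-1.571, 0.0, 1.208]
contact_force: [0.4, -0.5, 1.7]
opening: 0.267
```

Emit:
servo_tool(motion=[[-0.3,0,-0.001,0,0,0,0],[-0.1,0,-0.001,0,0,0,0],[0.1,0,-0.001,0,0,0,0],[0.1,0,-0.001,0,0,0,0],[0.1,0,-0.001,0,0,0,0]])

```text
clock: 12.2
eef_pos: [521.5, -212.5, 100.7]
tcp_rot: [-1.571, -0.0, 1.208]
contact_force: [-0.2, 0.2, -0.3]
opening: 0.547
```

Emit:
servo_tool(motion=[[0.1,0,-0.01,0,0,0,0],[0.1,0,-0.03,0,0,0,0],[0.1,0,-0.06,0,0,0,0],[0.1,0,-0.1,0,0,0,0],[0.1,0,-0.13,0,0,0,0],[0.1,0.05,-0.14,0,0,0,0],[0.1,0.1,-0.14,0,0,0,0],[0.1,0.15,-0.14,0,0,0,0],[0.1,0.19,-0.14,0,0,0,0],[0.1,0.2,-0.14,0,0,0,0],[0.1,0.2,-0.14,0,0,0,0]])

```text
clock: 13.58
eef_pos: [592.5, -25.4, 241.1]
tcp_rot: [-1.571, 0.0, 1.209]
contact_force: [-0.3, 0.3, 0.0]
opening: 0.55
```

Run:
```python
from h import *
o=[]
for n,(x,y) in(("top",(348,180)),("side",(285,100))):
    f=r.grab_frame(n);cv2.imwrite(f"pics/{n}5.png",f[:,:,::-1])
    o.append(cv2.resize(cv2.convertScaleAbs(f[y:y+110,x:x+80,::-1],alpha=2.8),(400,550),interpolation=cv2.INTER_CUBIC))
cv2.imwrite('pics/c5.png',np.hstack(o))
print(r.sense()['clock'])
```

```text
13.675
```

View pics/c5.png

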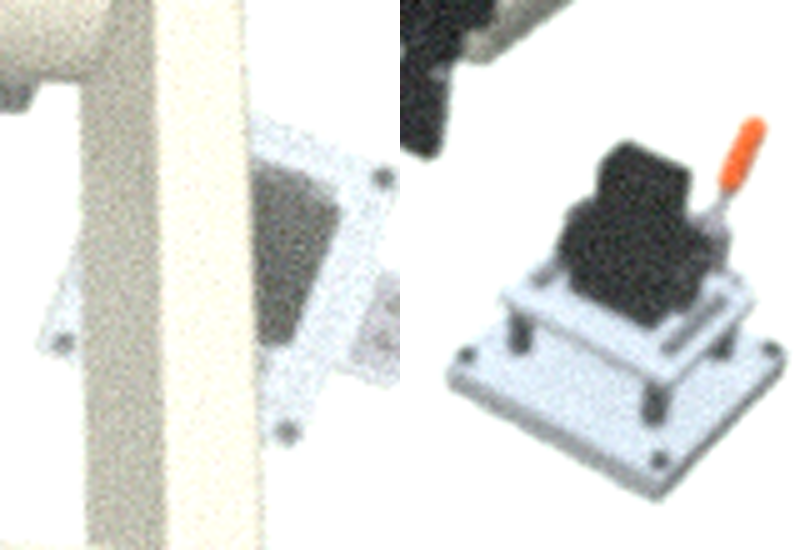

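The side crop shows the cover upright on the base, the platform up and the gripper clear. As a last check I'll compare the block's top corners with their predicted position at home height, z = 138.

Run:
```python
from h import *
y=np.radians(-20.8);e=np.array([np.cos(y),np.sin(y)]);q=np.array([-e[1],e[0]]);c=np.array([521.3,-212])
for z in(138,145):
  for a,b in((20,-12),(-20,-12),(20,12),(-20,12)):print(z,a,b,proj('side',np.r_[c+a*e+b*q,z]).round(1))
for n in(('bolts0','side0'),('now','side5')):
  f=cv2.imread(f'pics/{n[1]}.png');m=cv2.inRange(f,(0,0,0),(60,60,60))[120:160,310:355];ys,xs=np.nonzero(m);
  print(n,'topmost dark row',ys.min()+120)
a,b=[cv2.imread(f'pics/side{i}.png') for i in(0,5)]
# platform-plate region: before/after difference (plate back up?), and neighbours
for nm,(x0,y0,x1,y1) in dict(plate_front=(305,160,360,178),tray_pucks=(205,335,295,395),tape=(330,240,370,275),driver=(205,145,272,165)).items():
  print(nm,cv2.absdiff(a,b)[y0:y1,x0:x1].mean().round(1))
```

```text
138 20 -12 [329.8 125.8]
138 -20 -12 [344.4 132.6]
138 20 12 [323.9 130.6]
138 -20 12 [338.5 137.6]
145 20 -12 [330.2 123.3]
145 -20 -12 [344.8 130.1]
145 20 12 [324.2 128.1]
145 -20 12 [338.9 135.1]
('bolts0', 'side0') topmost dark row 138
('now', 'side5') topmost dark row 128
plate_front 3.5
tray_pucks 3.6
tape 3.5
driver 3.4
```

```bash
python3 -c "
from rig import r
print(r.sign_off(), r.sense()['clock'])"
```

```text
the job is handed in; nothing more can be done
the job is handed in; nothing more can be done
```

I took the middle-sized cover out of the tray's middle pocket, set it over the base and pressed it down until it snapped on. I then eased the platform back up, let go, moved the arm clear and handed the job in at about 13.7 s on the clock.

**Snap:** The press force rose to about 14 N, then dropped to 9.7 N as the clips snapped. From then on it matched the platform spring with the cover fully seated. A small extra press reached 12.5 N with the platform down about 14 mm, well short of its stop.

**After release:**
- The cover sits upright.
- The plate, tape roll, screwdriver and the tray area around one round sensor look unchanged, within image noise. I did not check the other sensor separately.
- The hooks are too small to see under the rim, so the snap is inferred from force and height.

**Disagreements:**
- The two cameras differ by about 5 mm in y over the tray.
- The block's top shows about 2 px lower in the side view than predicted. The camera mismatch probably explains this, since a cover not fully home would show higher, not lower.

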